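# Tap the cell carrier home against the hidden stop

## Robot

A 6-joint arm with a two-finger parallel gripper is mounted at the origin on a cart in front of the work surface, level with it; the furniture and walls round the work are solid. World frame = base frame: x ahead of the robot, y to its left, z up, the work surface at z = 0. Lengths are in m, angles in rad, forces in N, time in s.
With the tool pointing down it reaches from about 0.25 to 0.775 m from the base axis. Payload 4 kg.
Tool frame: the origin (TCP) lies at the very end of the fingers, on their centre line; the grasp point (between the pads) lies hold_point_z behind it (hold_point_z is the distance from the TCP to the grasp point, in m); z points along the fingers, y is the direction in which the jaws open and shut (so a half turn about z gives the same grasp; the last joint's range is limited). The gripper opens to 94 mm and grips with 3 to 60 N. Pads are 16 mm wide; open, the fingers measure 119 mm over their backs; the gripper's body (75 mm by 177 mm) begins 78 mm behind the grasp point.
Start: joints at [1.246, 0.087, 1.371, -0, 1.684, -0.103], TCP at [0.121, 0.537, 0.206] pointing down, gripper open.
Joint ranges: [-3.1, 3.1], [-0.76, 2.03], [0.27, 2.55], [-1.08, 4.22], [0.17, 2.65], [-2.57, 2.57]. Speed limits (rad/s): [2.79, 2.79, 3.14, 3.14, 3.14, 3.14].

## Interface

Orientations are given as [roll, pitch, yaw] about the fixed x, y, z axes, in that order (R = Rz(yaw) Ry(pitch) Rx(roll)).
In Python, from bench import * gives the robot as it stands.
- The arm moves only by the tool step_arm, never from a script. Its argument "increments" is text: rows parted by semicolons, each of 6 numbers parted by spaces: the shift along the tool's x, y, z in cm, then the turn, a rotation vector about the tool's x, y, z in rad. A call has 1 to 5 rows; each row shifts and turns the commanded pose from where the row before left it, along the tool's axes as they then stand; what a row does not reach is not made up. A row lasts 1/10 s, in which the tool goes at most 50 mm and 8.59 degrees, less where a joint would pass 70% of its speed; a pose out of reach is approached as far as the arm can. A call is refused whole if a number of a shift passes 5 or a number of a turn 0.15, either way. A call with a gripper value outside its range is refused whole. "claw" is the gripper's target within -1 to 1 (shut at 1, half-way at 0, fully open at -1), set as the call begins (left out, the last holds). The fingers move at their own pace and stop on an object; the grip force is fixed at half the most. Time passes only in rows, so rows that do not move let the fingers close. It gives the time, the measured TCP pose, the force and the opening at its end, in the units of the state.
- get_obs(): the state, without advancing time (a new reading comes with each control period).
- snapshot(name): name is "scene" or "top" or "wrist"; returns the picture (384x512x3 uint8, red, green, blue); there is no depth.
- calibration(name): a dict with "camera_matrix" (3x3 intrinsics, pixels), "eye" and "orientation" of the camera in the world; the wrist camera has in their place "tool_from_camera" (4x4, takes a point from camera to tool coordinates, whose origin is the TCP and whose axes are the flange's). Camera axes: x right, y up, looking along -z (the intrinsics and any distortion apply to the point x, -y, -z); pixel columns grow to the right and rows downward; lengths in m; the calibration is good to about 2 mm. A picture is of the moment at which its call begins: read the wrist's pose just before it. calibration takes no time and is no camera call.
- close_job(): hands the job in, once; it reports no verdict.
The state is a dict: "time": time; "joint_positions": joint angles; "qvel": joint speeds; "joint_torque": joint torques, N m; "tool_pos": TCP position; "ee_rot": TCP orientation; "wrist_force": force on the tool from outside, world axes, zero at the start; "wrist_torque": the same for the moment, N m; "width": finger opening in m.
Only numpy, scipy, OpenCV 4.12 (cv2) and the standard library are available. Lean on these libraries where they do the work, as an engineer would, in place of code of your own. Each camera call takes 0.05 s, during which the arm holds its last target. There are 200 camera calls.

## Task

Pick up the screwdriver and, with its blade tip, nudge the aluminium carrier block along its guideway into the grey tunnel in short, gentle taps, backing the blade off the block between taps, until it meets the stop hidden inside and holds the stop's sensing pin pressed in. Do not ram the stop and do not touch the block with the fingers. Then lay the screwdriver flat on the worktop, clear of the bay, and leave the other things on the bench where they are.

Things in the scene. Friction and masses are not known exactly. Their poses are not given: they have to be found in the camera images.
- bay: Fixed test bay. Aluminium base plate 220 x 94 mm, x = -75 to 145 mm, 8 mm thick; its upper face is the channel floor. Origin at worktop height on the centre line at the tunnel mouth; x points into the tunnel, z up. Grey tunnel from x = 0 to 125 mm, 67 mm wide, roof top 48 mm and roof underside 44 mm high, closed at the back.
- bay_entry (a point): Start of the open part of the channel: on the channel floor (8 mm high), centre line, 65 mm before the tunnel mouth. From here to the mouth the channel, 51 mm wide, is open above between two rails 8 mm wide with tops 20 mm above the worktop.
- carrier: Loose aluminium carrier block, 60 (along x) x 48 x 30 mm, 0.32 to 0.52 kg, in the guideway with its front end in the tunnel and its rear outside. Origin at the centre of its underside; x points into the tunnel, rear face at x = -30 mm. Open well 16 x 22 mm in its top. It slides with 1.5 to 4 N of friction and stays where it is left.
- push_point (a point): Where the blade tip pushes: middle of the bottom of the recess in the carrier's rear face, 6 mm inside that face and 15 mm above the block's underside. The recess is 24 mm wide and 18 mm high.
- pin (a joint): Sensing pin of the hidden stop, in m: 0 fully out (8 mm proud), 0.008 flush with the stop's face, when the block meets the stop. Spring 0.5 to 1.1 N, less than the block's friction. The stop's face is fixed, square to the channel, 64 to 92 mm inside the tunnel mouth (differs each start, cannot be seen). More than 35 N on the stop is ramming.
- screwdriver: Loose screwdriver, 169 mm long, 60 g, lying flat: stout green handle about 22 mm thick and 82 mm long, then a straight steel blade 6 mm thick and 87 mm long. Origin at worktop height at the middle of its length; z up. Its long axis runs in its own x-y plane from the point driver_grip to the point driver_tip, 11 mm above the worktop when it lies.
- driver_tip (a point): End of the screwdriver's blade, on its axis (11 mm above the worktop as it lies).
- driver_grip (a point): Middle of the screwdriver's handle, on its axis, 134 mm from the tip; the place to grasp from above (about 22 mm wide).
- timer: Bystander: small bench timer, 71 x 77 x 50 mm, origin at the centre of its underside.
- beaker_small: Bystander (cannot be moved): small clear beaker, 59 mm across, 64 mm high, origin at the centre of its underside.
- jar_b2: Bystander (cannot be moved): white plastic reagent jar with screw cap, 52 mm across, 105 mm high, origin at the centre of its underside.
- tape_roll: Bystander: roll of tape lying flat, 98 mm across, 25 mm high, origin at the centre of its underside.
- petri: Bystander (cannot be moved): shallow clear dish, 60 mm across, 12 mm high, origin at the centre of its underside.
- tweezers: Bystander: steel tweezers lying flat, 110 mm long along their y axis, 22 mm wide, 8 mm high, origin at the centre of their underside.
- spanner_b: Bystander: small open-ended spanner lying flat, 114 mm long roughly along its y axis, 53 mm wide, 5 mm thick, origin at the centre of its underside.

How it is judged:
On the way, in this order (a step that is already met when the one before it is completed fails the run):
1. the screwdriver is held by the fingers, lifted off the worktop (contact force between the fingers and screwdriver above 1 N and height (world z) of driver_grip above 0.018 m), for 0.2 s.
2. between taps: the block has been nudged at least 5 mm, is at rest before reaching the stop, and the blade is off it (distance of carrier from where it was at the start of the episode above 0.005 m and linear speed of carrier below 0.01 m/s and value of joint pin below 0.002 m and contact force between screwdriver and carrier below 0.1 N and contact force between the fingers and screwdriver above 1 N), for 0.05 s.
3. the block, pushed by the screwdriver, has the sensing pin pressed in to within 2.5 mm of flush (value of joint pin above 0.0055 m and contact force between the fingers and screwdriver above 1 N), for 0.1 s.
At the end, for the whole second after the job is handed in: The block stands at rest in the tunnel, square in its guideway, holding the sensing pin pressed in to within 2.5 mm of flush (joint pin over 0.0055), and the screwdriver lies flat and at rest on the worktop (tip and handle axis less than 35 mm above it), touching neither bay nor block (value of joint pin above 0.0055 m and linear speed of carrier below 0.01 m/s and angle between the x axis of carrier and the x axis of bay, either way round below 0.1 rad and height (world z) of driver_tip between -0.02 and 0.035 m and height (world z) of driver_grip between -0.02 and 0.035 m and linear speed of screwdriver below 0.03 m/s and contact force between screwdriver and bay below 0.05 N and contact force between screwdriver and carrier below 0.05 N).
It fails at once if the fingers or arm touch the carrier block (contact force between any of the fingers, the arm and carrier above 0.5 N).
It fails at once if the block is shoved, not tapped gently (faster than 0.25 m/s) (linear speed of carrier above 0.25 m/s).
It fails at once if the stop is rammed or pressed with more than 35 N (contact force between carrier and stop above 35 N).
It fails at once if a bystander is moved more than 30 mm (distance of any of timer, tape_roll, tweezers, spanner_b from where it was at the start of the episode above 0.03 m).
It also fails if it takes over 58 s, if anything falls off the work surface, if the arm or the gripper's body presses on something with over 40 N, if the wrist force passes 120 N, or if a joint passes its speed limit or range.

## Working session

There is one attempt and no reset: what is moved stays moved. The work goes in short steps, Python scripts to look and compute and a tool call to move; the robot and the scene stay as the last step left them, time stands still between calls to the robot, and variables do not carry over. Pictures are saved under pics/ and viewed, about 8 in all and at most 12, crops included, and the job is handed in when it is done.

Besides the shell and the picture viewer there is one more tool, called after "Request:" as name(argument=value, ...) on one line, values as JSON. step_arm: Moves the arm, as the interface text tells. Its arguments: {"type":"object","properties":{"increments":{"type":"string"},"claw":{"type":"number"}},"required":["increments"]}

```bash
ls; mkdir -p pics; python3 - <<'E'
from bench import *
import cv2
o=get_obs(); print({k:(v if not hasattr(v,'round') else v) for k,v in o.items()})
for n in ("top","scene","wrist"):
    c=calibration(n); print(n,c)
    im=snapshot(n); cv2.imwrite(f"pics/{n}0.png",im[:,:,::-1])
a=cv2.imread("pics/top0.png"); 
cv2.imwrite("pics/top0b.png",cv2.resize(a,(800,600),interpolation=cv2.INTER_CUBIC))
E
```

```text
pics
{'time': 0.0, 'joint_positions': array([ 1.24590471e+00,  8.79753367e-02,  1.37224804e+00, -1.39409092e-05,
        1.68356117e+00, -1.03103388e-01]), 'qvel': array([-0.0004598 , -0.00054965, -0.00051728,  0.00011728, -0.00123089,
       -0.00085415]), 'joint_torque': array([ 2.40716745e-04, -3.40168083e+01, -3.02431941e+01,  7.18981633e-02,
        3.27333400e-02, -1.59909823e-04]), 'tool_pos': array([0.12082488, 0.53601459, 0.2042962 ]), 'ee_rot': array([-3.13941097e+00, -2.11809197e-04,  2.91980264e+00]), 'wrist_force': array([-1.16202761, -0.23173454,  0.35767244]), 'wrist_torque': array([-0.01331962,  0.0247954 ,  0.06314888]), 'width': 0.0943133541379072}
top {'camera_matrix': array([[445.37342493,   0.        , 250.00293041],
       [  0.        , 445.37342493, 191.04035655],
       [  0.        ,   0.        ,   1.        ]]), 'eye': array([ 0.40955294, -0.07056527,  1.34143594]), 'orientation': array([ 0.08314249, -0.00464125, -1.55095417])}
scene {'camera_matrix': array([[366.53590456,   0.        , 255.06270013],
       [  0.        , 366.53590456, 189.72991056],
       [  0.        ,   0.        ,   1.        ]]), 'eye': array([-0.03510001, -0.94623611,  0.83725995]), 'orientation': array([ 0.91982383, -0.00623168, -0.56183222])}
wrist {'camera_matrix': array([[270.67246104,   0.        , 253.74736179],
       [  0.        , 270.67246104, 189.45880452],
       [  0.        ,   0.        ,   1.        ]]), 'tool_from_camera': array([[-1.57585270e-04,  9.73630909e-01,  2.28128975e-01,
         6.57829789e-02],
       [ 9.99999984e-01,  1.71986820e-04, -4.32492910e-05,
        -3.41939174e-06],
       [-8.13440234e-05,  2.28128964e-01, -9.73630920e-01,
        -1.78164373e-01],
       [ 0.00000000e+00,  0.00000000e+00,  0.00000000e+00,
         1.00000000e+00]])}
```

View pics/top0b.png

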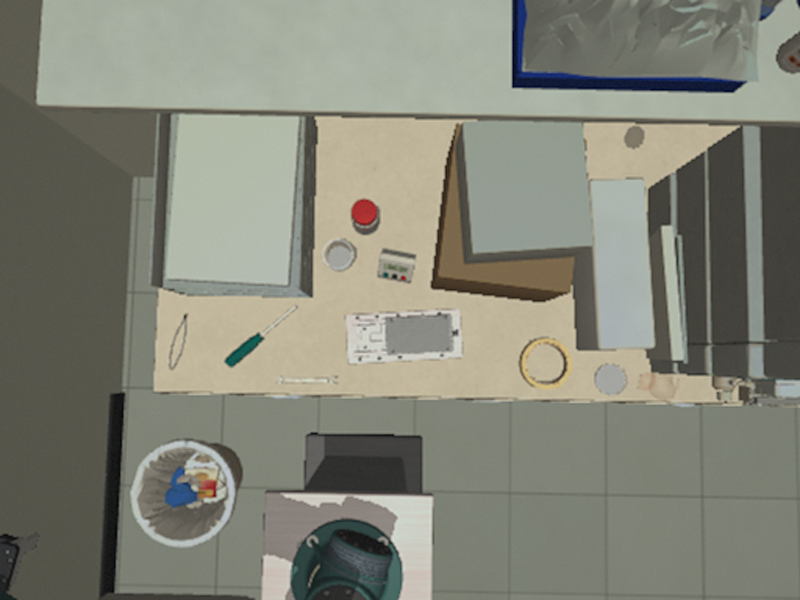

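View pics/scene0.png

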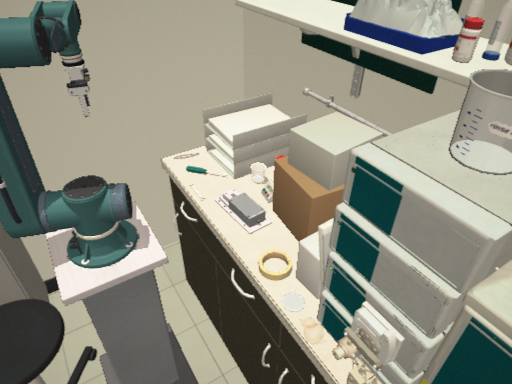

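Top view (800x600 scale): the screwdriver's handle is at about (245,350) and its tip at (297,307). The bay is at about (405,335) with the tunnel pointing right (world -y). The tweezers, spanner, tape, timer, beaker and jar are all clear of it. Next I measure the driver and bay.

```bash
cat > h.py <<'E'
import numpy as np, cv2
from scipy.spatial.transform import Rotation as Rot
from bench import *
def cam(n,o=None):
    c=calibration(n);K=c["camera_matrix"]
    if n=="wrist":
        T=c["tool_from_camera"];o=o or get_obs();R=Rot.from_euler('xyz',o["ee_rot"]).as_matrix()
        return K,R@T[:3,:3],R@T[:3,3]+o["tool_pos"]
    return K,Rot.from_euler('xyz',c["orientation"]).as_matrix(),c["eye"]
def ray(cm,uv,z):
    K,R,e=cm;uv=np.atleast_2d(np.array(uv,float))
    d=np.c_[(uv[:,0]-K[0,2])/K[0,0],-(uv[:,1]-K[1,2])/K[1,1],-np.ones(len(uv))]@R.T
    return e+d*((z-e[2])/d[:,2])[:,None]
def proj(cm,P):
    K,R,e=cm;p=(np.atleast_2d(P)-e)@R
    return np.c_[K[0,2]+K[0,0]*p[:,0]/-p[:,2],K[1,2]-K[1,1]*p[:,1]/-p[:,2]]
E
python3 - <<'E'
from h import *
im=cv2.imread("pics/top0.png");cm=cam("top");hsv=cv2.cvtColor(im,cv2.COLOR_BGR2HSV)
m=cv2.inRange(hsv,(75,100,20),(100,255,200));m[:180]=0;m[260:]=0;m[:,220:]=0
v,u=np.nonzero(m);P=ray(cm,np.c_[u,v],.011);c=P.mean(0);w,V=np.linalg.eigh(np.cov(P[:,:2].T));d=V[:,1];d*=np.sign(d[0]);s=(P[:,:2]-c[:2])@d
print("handle",len(u),c,d,s.min(),s.max(),"tip px->",ray(cm,[[297/1.5625,307/1.5625]],.011))
# crop for bay
x0,y0=90,180
cr=cv2.resize(im[y0:y0+75,x0:x0+220],None,fx=3.6,fy=3.6,interpolation=cv2.INTER_CUBIC);
cr2=cv2.resize(im[190:240,210:310],None,fx=8,fy=8,interpolation=cv2.INTER_CUBIC)
out=np.zeros((cr.shape[0],800,3),np.uint8);out[:,:cr.shape[1]]=cr[:,:800]
cv2.imwrite("pics/c1.png",np.vstack([cv2.resize(cr,(800,273))[:200],cr2[:400]]))
E
```

```text
handle 154 [0.41669921 0.2048738  0.011     ] [ 0.66120576 -0.7502046 ] -0.039264020044432676 0.04111474155875296 tip px-> [[0.50056625 0.10443348 0.011     ]]
```

View pics/c1.png

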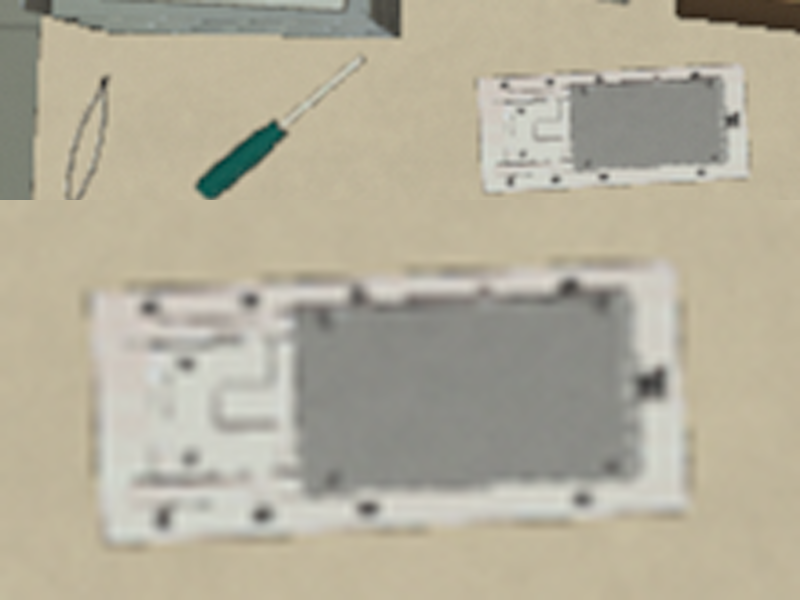

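```bash
cat >> h.py <<'E'
def toTool(dp,o=None):
    o=o or get_obs();return Rot.from_euler('xyz',o["ee_rot"]).as_matrix().T@np.array(dp)*100
E
python3 - <<'E'
from h import *
import bench
print([n for n in dir(bench) if n[0]!='_'], getattr(bench,'hold_point_z',None))
cm=cam("top")
pl=np.array([(92,290),(675,262),(690,512),(107,545)]) ;pl=(pl*[1,1]-[0,200])/8+[210,190]
rf=np.array([(297,305),(632,288),(640,470),(308,495)]);rf=(rf-[0,200])/8+[210,190]
A=ray(cm,pl,.008);B=ray(cm,rf,.048)
for Q in (A,B):
    print(Q[:,:2].round(4),[np.linalg.norm(Q[i]-Q[(i+1)%4]).round(4) for i in range(4)],Q.mean(0)[:2])
    d=(Q[1]+Q[2]-Q[0]-Q[3]);print("yaw",np.arctan2(d[1],d[0]))
o=get_obs();g=np.array([.4125,.2075,.12]);print(toTool(g-o["tool_pos"]))
E
```

```text
['IKError', 'calibration', 'close_job', 'get_obs', 'hold_point_z', 'snapshot'] 0.0188
[[ 0.4883  0.0103]
 [ 0.5033 -0.2081]
 [ 0.4099 -0.2148]
 [ 0.3933  0.0023]] [np.float64(0.2189), np.float64(0.0936), np.float64(0.2177), np.float64(0.0953)] [ 0.44871317 -0.10259299]
yaw -1.4986416905998399
[[ 0.482  -0.0668]
 [ 0.4907 -0.1885]
 [ 0.4247 -0.1922]
 [ 0.4133 -0.0721]] [np.float64(0.122), np.float64(0.0661), np.float64(0.1206), np.float64(0.069)] [ 0.45266145 -0.1298916 ]
yaw -1.4880445209565598
[-35.68053994 -25.62911645   8.49517034]
```

Request:
step_arm(increments="-3.57 -2.56 0.85 0 0 0;-3.57 -2.56 0.85 0 0 0;-3.57 -2.56 0.85 0 0 0;-3.57 -2.56 0.85 0 0 0;-3.57 -2.56 0.85 0 0 0", claw=-0.2)

```text
time: 0.65
tool_pos: [0.2676, 0.3709, 0.1624]
ee_rot: [-3.141, 0.0, 2.92]
wrist_force: [0.9, 1.3, 0.1]
width: 0.0582
```

Request:
step_arm(increments="-3.57 -2.56 0.85 0 0 0;-3.57 -2.56 0.85 0 0 0;-3.57 -2.56 0.85 0 0 0;-3.57 -2.56 0.85 0 0 0;-3.57 -2.56 0.85 0 0 0")

```text
time: 1.15
tool_pos: [0.4137, 0.2067, 0.12]
ee_rot: [3.141, -0.0, 2.92]
wrist_force: [0.6, 1.1, 0.6]
width: 0.0565
```

Request:
step_arm(increments="0 0 0 0 0 0.128;0 0 0 0 0 0.128;0 0 0 0 0 0.128;0 0 0 0 0 0.128;0 0 0 0 0 0.13")

```text
time: 1.65
tool_pos: [0.4127, 0.2081, 0.1201]
ee_rot: [-3.141, -0.0, 2.272]
wrist_force: [0.5, -0.2, 0.0]
width: 0.0565
```

Request:
step_arm(increments="0 0 0 0 0 0;0 0 0 0 0 0;0 0 0 0 0 0")

```text
time: 1.95
tool_pos: [0.4128, 0.2083, 0.1203]
ee_rot: [-3.141, -0.0, 2.28]
wrist_force: [0.6, 0.3, -0.2]
width: 0.0565
```

```bash
python3 - <<'E'
from h import *
o=get_obs();im=snapshot("wrist")[:,:,::-1].copy();cv2.imwrite("pics/w1.png",im);cm=cam("wrist",o)
print(o["time"],o["tool_pos"],o["ee_rot"])
hsv=cv2.cvtColor(im,cv2.COLOR_BGR2HSV)
m=cv2.inRange(hsv,(75,100,20),(100,255,200))
n,l,st,ce=cv2.connectedComponentsWithStats(m);i=1+st[1:,4].argmax();print(st[i])
v,u=np.nonzero(l==i);P=ray(cm,np.c_[u,v],.011);c=P.mean(0);w,V=np.linalg.eigh(np.cov(P[:,:2].T));d=V[:,1];d*=np.sign(d[0]);s=(P[:,:2]-c[:2])@d
print(c,d,s.min(),s.max(),"ang",np.degrees(np.arctan2(d[1],d[0])))
E
```

```text
1.95 [0.41282608 0.20826328 0.12034503] [-3.14139450e+00 -1.45013416e-04  2.27962364e+00]
[250 164  10  14  56]
[0.40151795 0.22246021 0.011     ] [ 0.92238821 -0.38626415] -0.008008959754903377 0.007009191845402834 ang -22.72224249650246
```

View pics/w1.png

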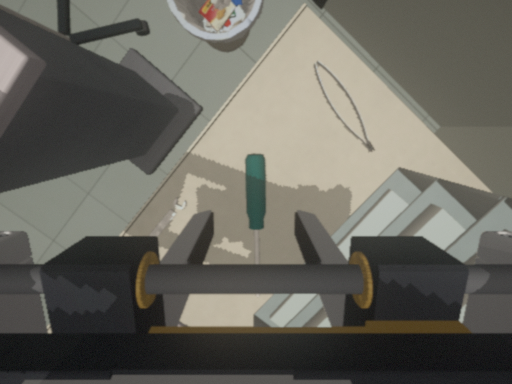

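The wrist view shows the handle between the open fingers. It runs nearly straight down the image from (256,153) to (257,228), with the blade continuing to (258,262). I redo the mask to allow for the shadow.

```bash
python3 - <<'E'
from h import *
o=get_obs();im=cv2.imread("pics/w1.png");cm=cam("wrist",o)
hsv=cv2.cvtColor(im,cv2.COLOR_BGR2HSV)
m=cv2.inRange(hsv,(70,90,15),(105,255,200));m[:,:230]=0;m[:,280:]=0;m[:140]=0;m[235:]=0
v,u=np.nonzero(m);print(len(u));P=ray(cm,np.c_[u,v],.011);c=P.mean(0);w,V=np.linalg.eigh(np.cov(P[:,:2].T));d=V[:,1];d*=np.sign(d[0]);s=(P[:,:2]-c[:2])@d
print(c,d,s.min(),s.max(),"ang",np.degrees(np.arctan2(d[1],d[0])))
b=ray(cm,[[256,153.5],[257,228],[258,262]],.011);print(b)
g=c[:2]+d*(s.min()+.035);print(g,toTool([*(g-o["tool_pos"][:2]),0],o))
E
```

```text
405
[0.41499611 0.20723215 0.011     ] [ 0.66755758 -0.74455817] -0.03713085994407345 0.044092902425076644 ang -48.12116332626352
[[0.39022028 0.23827319 0.011     ]
 [0.44568954 0.17549695 0.011     ]
 [0.47402042 0.14438972 0.011     ]]
[0.41357364 0.2088187 ] [-6.43469901e-03  9.02909884e-02 -1.34746121e-05]
```

Request:
step_arm(increments="0 0.1 3 0 0 -0.02;0 0 3 0 0 0;0 0 3 0 0 0;0 0 1.7 0 0 0;0 0 1 0 0 0")

```text
time: 2.5
tool_pos: [0.4124, 0.2085, 0.0016]
ee_rot: [-3.139, -0.001, 2.299]
wrist_force: [-0.2, 0.1, 0.5]
width: 0.0566
```

Request:
step_arm(increments="0 0 0 0 0 0;0 0 0 0 0 0;0 0 0 0 0 0;0 0 0 0 0 0;0 0 0 0 0 0", claw=1)

```text
time: 3.0
tool_pos: [0.4144, 0.2092, 0.0045]
ee_rot: [3.14, 0.001, 2.298]
wrist_force: [-0.7, -0.3, 1.7]
width: 0.021
```

Request:
step_arm(increments="0 0 0 0 0 0;0 0 0 0 0 0;0 0 0 0 0 0")

```text
time: 3.3
tool_pos: [0.4144, 0.2092, 0.0044]
ee_rot: [3.14, 0.001, 2.298]
wrist_force: [-0.0, 0.0, 5.3]
width: 0.0211
```

Request:
step_arm(increments="0 0 -1 0 0 0;0 0 -2 0 0 0.05;0 0 -4 0 0 0.12;0 0 -4 0 0 0.12;0 0 -4 0 0 0.12")

```text
time: 3.8
tool_pos: [0.4129, 0.2087, 0.1546]
ee_rot: [-3.14, -0.0, 1.883]
wrist_force: [1.1, 0.6, -0.9]
width: 0.0209
```

Request:
step_arm(increments="0 0 -4 0 0 0.12;0 0 -0.6 0 0 0.123;-2 -0.4 0 0 0 0;-4.3 -0.9 0 0 0 0;-4.3 -0.9 0 0 0 0")

```text
time: 4.3
tool_pos: [0.3988, 0.1008, 0.1992]
ee_rot: [-3.141, 0.0, 1.647]
wrist_force: [0.7, -0.8, -0.7]
width: 0.021
```

Request:
step_arm(increments="-4.3 -0.9 0 0 0 0;-4.3 -0.9 0 0 0 0;-4.3 -0.9 0 0 0 0;-4.3 -0.9 0 0 0 0;-0.5 0 0 0 0 0")

```text
time: 4.8
tool_pos: [0.3755, -0.0814, 0.1992]
ee_rot: [-3.14, 0.001, 1.637]
wrist_force: [0.3, 0.8, -0.7]
width: 0.0209
```

Request:
step_arm(increments="0 0 0 0 0 0;0 0 0 0 0 0;0 0 0 0 0 0")

```text
time: 5.1
tool_pos: [0.3769, -0.0763, 0.1994]
ee_rot: [-3.141, -0.001, 1.647]
wrist_force: [-0.6, -0.1, -0.3]
width: 0.0211
```

```bash
python3 - <<'E'
from h import *
o=get_obs();im=snapshot("wrist")[:,:,::-1].copy();cv2.imwrite("pics/w2.png",im)
cv2.imwrite("pics/w2b.png",cv2.resize(im,(800,600),interpolation=cv2.INTER_CUBIC))
print(o["time"],o["tool_pos"],o["ee_rot"],o["width"])
E
```

```text
5.1 [ 0.37690078 -0.07629087  0.19937877] [-3.14142813e+00 -6.57316491e-04  1.64722616e+00] 0.021117826247503503
```

View pics/w2b.png

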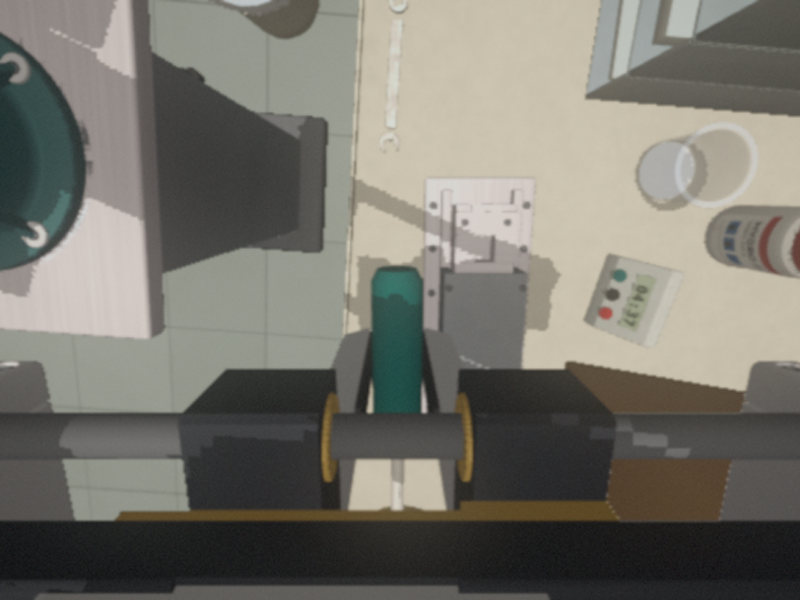

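The wrist view shows the driver held straight in the fingers. The bay is at (425–535, 178–370), the tunnel mouth at y≈270, and the block in the channel starts at about y≈206. I zoom in on it.

```bash
python3 - <<'E'
from h import *
im=cv2.imread("pics/w2.png")
cv2.imwrite("pics/w2c.png",cv2.resize(im[108:183,262:352],None,fx=8,fy=8,interpolation=cv2.INTER_CUBIC))
E
```

```text
(no output)
```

View pics/w2c.png

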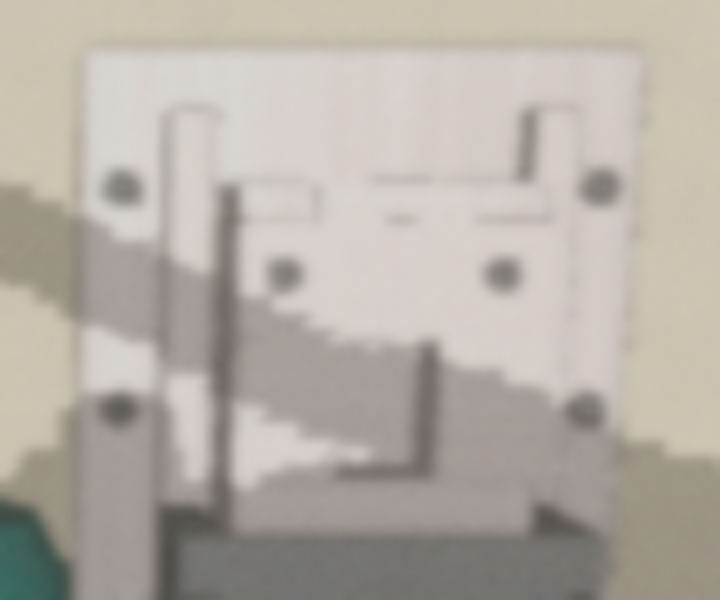

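The zoom shows the plate's rear corners at (82,48) and (640,52), and the tunnel roof's mouth edge at y≈535 from x=175 to 605. The block's rear face runs from its bottom edge at y≈180 to its top edge at y≈218, between x≈235 and 550.

```bash
python3 - <<'E'
from h import *
o=get_obs();cm=cam("wrist",o)
f=lambda p,z:ray(cm,np.array(p)/8+[262,108],z)
pl=f([(82,48),(640,52)],.008);rl=f([(165,105),(580,105)],.020);mo=f([(175,535),(605,535)],.048)
bt=f([(240,218),(552,218)],.038);bb=f([(240,180),(552,182)],.008)
for n,q in dict(plate=pl,rails=rl,mouth=mo,top=bt,bot=bb).items(): print(n,q[:,:2].round(4).tolist(),np.linalg.norm(q[1]-q[0]).round(4),q.mean(0)[:2].round(4))
ax=mo.mean(0)-pl.mean(0);yw=np.arctan2(ax[1],ax[0]);print("yaw",yw,"len",np.linalg.norm(ax[:2]))
yw=-1.497;d=np.array([np.cos(yw),np.sin(yw)])
o1=pl.mean(0)[:2]+.075*d;o2=mo.mean(0)[:2];print("origins",o1,o2)
O=(o1+o2)/2
n=np.array([-d[1],d[0]])
for q in (bt,bb): print("rear bay x,y",(q.mean(0)[:2]-O)@d,(q.mean(0)[:2]-O)@n)
# driver axis in hand: handle edges + blade at z~.2-.0188+...
for z in (.2065,): print("driver pts",[ (p[:2]-o["tool_pos"][:2]).round(4).tolist() for p in ray(cm,np.array([[397,270],[397,412],[397.5,490]])/1.5625,z)])
E
```

```text
plate [[0.3949, 0.0066], [0.4865, 0.013]] 0.0919 [0.4407 0.0098]
rails [[0.4082, -0.0017], [0.4745, 0.0034]] 0.0665 [0.4413 0.0009]
mouth [[0.4134, -0.0663], [0.4796, -0.0613]] 0.0664 [ 0.4465 -0.0638]
top [[0.4196, -0.018], [0.4675, -0.0144]] 0.048 [ 0.4435 -0.0162]
bot [[0.4231, -0.0125], [0.4751, -0.0088]] 0.0521 [ 0.4491 -0.0107]
yaw -1.4926585319527528 len 0.07385243646383406
origins [ 0.44625255 -0.06497445] [ 0.44648764 -0.06380568]
rear bay x,y -0.04826338840248082 0.0007116578830120488
rear bay x,y -0.05337246627044129 0.006677220272907597
driver pts [[-0.0026, 0.0365], [0.0023, -0.0271], [0.0056, -0.0668]]
```

Request:
step_arm(increments="4.25 1.41 0 0 0 0;4.25 1.41 0 0 0 0;4.25 1.41 0 0 0 0;4.25 1.41 0 0 0 0;4.2 1.4 0 0 0 0")

```text
time: 5.65
tool_pos: [0.431, 0.1423, 0.1996]
ee_rot: [3.141, -0.0, 1.648]
wrist_force: [-0.1, 0.5, -0.5]
width: 0.0212
```

Request:
step_arm(increments="0 0 4 0 0 0;0 0 4 0 0 0;0 0 4 0 0 0;0 0 4 0 0 0;0 0 2.2 0 0 0")

```text
time: 6.15
tool_pos: [0.4283, 0.14, 0.0138]
ee_rot: [-3.136, 0.0, 1.648]
wrist_force: [-0.3, -0.1, -0.7]
width: 0.0209
```

Request:
step_arm(increments="0 0 0 0 0 0;0 0 0 0 0 0;0 0 0 0 0 0")

```text
time: 6.45
tool_pos: [0.4329, 0.1399, 0.0196]
ee_rot: [3.138, -0.001, 1.646]
wrist_force: [0.5, 0.1, -1.0]
width: 0.0209
```

```bash
python3 - <<'E'
from h import *
o=get_obs();im=snapshot("top")[:,:,::-1].copy();im2=snapshot("scene")[:,:,::-1].copy()
print(o["time"],o["tool_pos"],o["ee_rot"],o["wrist_force"])
a=cv2.resize(im[180:250,150:310],(800,350),interpolation=cv2.INTER_CUBIC)
b=cv2.resize(im2[150:250,170:330],(400,250),interpolation=cv2.INTER_CUBIC)
b=np.hstack([b,np.zeros((250,400,3),np.uint8)]);cv2.imwrite("pics/t2.png",np.vstack([a,b]))
E
```

```text
6.45 [0.43294025 0.13990838 0.01957451] [ 3.13758659e+00 -5.93268117e-04  1.64582343e+00] [ 0.46405329  0.06519873 -0.97055986]
```

View pics/t2.png

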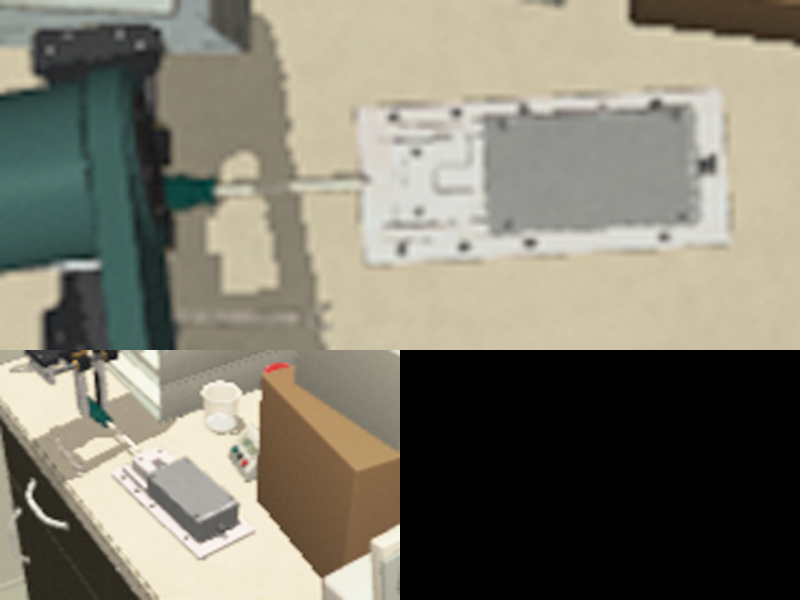

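Top view: the blade lies on the bay's centre line, tip at about (370,182), just over the plate's rear edge and clear of the block. Next is a slow approach and the first taps.

Request:
step_arm(increments="-0.8 -0.2 0.3 0 0 0;-0.8 0 0 0 0 0;-0.5 0 0 0 0 0;-0.2 0 0 0 0 0;0 0 0 0 0 0")

```text
time: 7.05
tool_pos: [0.4311, 0.1158, 0.0146]
ee_rot: [3.141, -0.001, 1.644]
wrist_force: [0.2, 1.1, 0.2]
width: 0.0213
```

Request:
step_arm(increments="-0.2 0 0 0 0 0;-0.2 0 0 0 0 0;-0.2 0 0 0 0 0;0 0 0 0 0 0;0 0 0 0 0 0")

```text
time: 7.55
tool_pos: [0.4313, 0.1099, 0.0144]
ee_rot: [-3.141, 0.0, 1.645]
wrist_force: [-0.2, 2.2, -0.1]
width: 0.0214
```

Request:
step_arm(increments="-0.2 0 0 0 0 0;-0.2 0 0 0 0 0;-0.2 0 0 0 0 0;0 0 0 0 0 0;0 0 0 0 0 0")

```text
time: 8.05
tool_pos: [0.4291, 0.1049, 0.0136]
ee_rot: [-3.136, -0.002, 1.646]
wrist_force: [-7.9, 5.4, 1.3]
width: 0.0208
```

Request:
step_arm(increments="0.4 0 0 0 0 0;0.4 0 0 0 0 0;0 0 0 0 0 0;0 0 0 0 0 0")

```text
time: 8.45
tool_pos: [0.432, 0.1118, 0.0148]
ee_rot: [3.14, 0.001, 1.645]
wrist_force: [0.7, -0.2, -1.6]
width: 0.021
```

```bash
python3 - <<'E'
from h import *
for i in range(2):
    o=get_obs();im=snapshot("top")[:,:,::-1].copy();print(o["time"],o["tool_pos"],o["wrist_force"],o["wrist_torque"])
o=get_obs();print(o["time"],o["tool_pos"],o["ee_rot"],o["wrist_force"],o["wrist_torque"])
w=snapshot("wrist")[:,:,::-1].copy()
a=cv2.resize(im[185:240,200:300],(800,440),interpolation=cv2.INTER_CUBIC);cv2.imwrite("pics/t3.png",a);cv2.imwrite("pics/w3.png",w)
E
```

```text
8.45 [0.43195132 0.11177611 0.01479021] [ 0.65434702 -0.19835041 -1.61082661] [-0.04405125  0.01783667  0.00786383]
8.5 [0.43188516 0.11177064 0.014768  ] [0.65087623 0.41080022 0.35863115] [-0.06751494  0.04917839  0.02691194]
8.55 [0.43180773 0.1117488  0.01473041] [3.14069926e+00 3.08380265e-04 1.64480114e+00] [ 0.38993086 -0.8597374  -1.44409588] [-0.06438011  0.0521675   0.02200929]
```

View pics/t3.png

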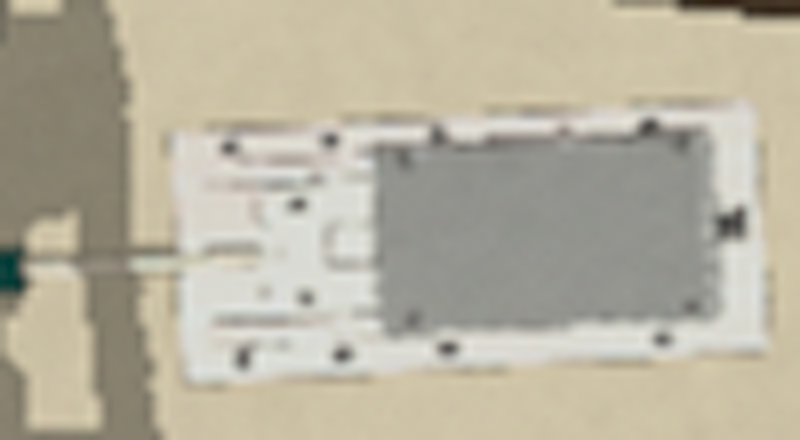

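Top view: the block has moved about 11 mm into the tunnel. The tip, at about (260,250), is backed off and centred between the block's screws. I carry on tapping, lifting the tool slightly.

Request:
step_arm(increments="-0.5 0 -0.15 0 0 0;-0.4 0 0 0 0 0;-0.4 0 0 0 0 0;-0.3 0 0 0 0 0;0 0 0 0 0 0")

```text
time: 9.1
tool_pos: [0.4296, 0.0967, 0.0149]
ee_rot: [-3.136, -0.003, 1.645]
wrist_force: [-7.4, 4.5, -0.7]
width: 0.0212
```

Request:
step_arm(increments="0.5 0 0 0 0 0;-0.3 0 0 0 0 0;-0.4 0 0 0 0 0;-0.4 0 0 0 0 0;0 0 0 0 0 0")

```text
time: 9.6
tool_pos: [0.4301, 0.0904, 0.0148]
ee_rot: [-3.136, -0.002, 1.645]
wrist_force: [-6.9, 2.7, -0.5]
width: 0.021
```

Request:
step_arm(increments="0.5 0 0 0 0 0;0 0 0 0 0 0")

```text
time: 9.8
tool_pos: [0.4297, 0.0944, 0.0148]
ee_rot: [-3.135, 0.001, 1.644]
wrist_force: [-5.9, -0.6, -1.3]
width: 0.0208
```

```bash
python3 - <<'E'
from h import *
o=get_obs();im=snapshot("top")[:,:,::-1].copy();print(o["time"],o["tool_pos"],o["wrist_force"],o["wrist_torque"])
a=cv2.resize(im[185:240,200:300],(800,440),interpolation=cv2.INTER_CUBIC);cv2.imwrite("pics/t4.png",a)
E
```

```text
9.8 [0.42972853 0.09439737 0.01478607] [-5.86412381 -0.63061604 -1.30792769] [-0.09879445  0.44428705 -0.1587194 ]
```

View pics/t4.png

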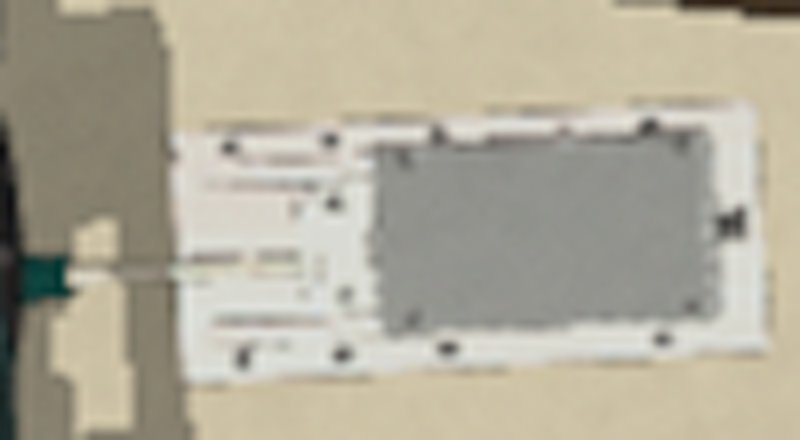

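The sideways force persists with the blade backed off: Fx≈-6 N, with a lever of about 29 mm ahead of the tool axis, which suggests the gripper rather than the tip. I look from the scene and wrist cameras in one composite.

```bash
python3 - <<'E'
from h import *
o=get_obs();s=snapshot("scene")[:,:,::-1].copy();w=snapshot("wrist")[:,:,::-1].copy();t=snapshot("top")[:,:,::-1].copy()
a=cv2.resize(s[120:240,160:290],(433,400),interpolation=cv2.INTER_CUBIC)
b=cv2.resize(w,(367,275),interpolation=cv2.INTER_AREA);b=np.vstack([b,np.zeros((125,367,3),np.uint8)])
c=cv2.resize(t[150:220,80:240][:40+30],(457,200),interpolation=cv2.INTER_CUBIC);c=np.hstack([c,np.zeros((200,343,3),np.uint8)])
cv2.imwrite("pics/m5.png",np.vstack([np.hstack([a,b]),c]))
print(o["tool_pos"])
cm=cam("top")
for p,z in (((312,297),.12),((312,297),.05),((300,290),.12),((433,285),.2)): print(p,z,ray(cm,[np.array(p)/1.5625],z))
E
```

```text
[0.42972962 0.09439794 0.01480403]
(312, 297) 0.12 [[0.51128463 0.06425464 0.12      ]]
(312, 297) 0.05 [[0.51711483 0.07198112 0.05      ]]
(300, 290) 0.12 [[0.52323132 0.08574544 0.12      ]]
(433, 285) 0.2 [[ 0.52851104 -0.14338991  0.2       ]]
```

View pics/m5.png

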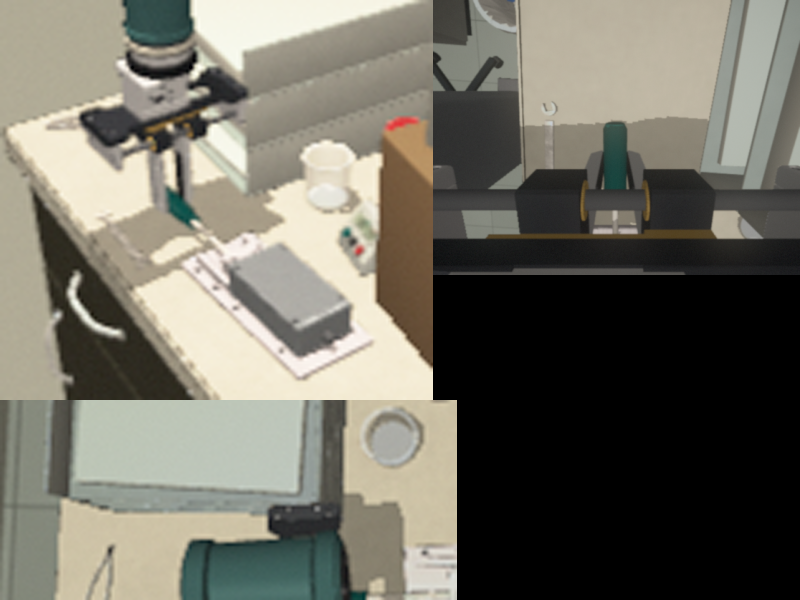

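The composite confirms it: the gripper body's +x end rubs the front corner of the paper tray, at about (0.511, 0.064). I back off and roll the tool 0.14 rad about the driver's own axis, so the body leans away while the blade stays on its line.

Request:
step_arm(increments="0.3 0 0 0 0 0;0 0 0 -0.07 0 0;0 0 0 -0.07 0 0;0 0 0 0 0 0;0 0 0 0 0 0")

```text
time: 10.5
tool_pos: [0.4324, 0.0978, 0.0163]
ee_rot: [3.002, 0.0, 1.645]
wrist_force: [-0.1, 1.0, -0.3]
width: 0.0209
```

```bash
python3 - <<'E'
from h import *
o=get_obs();print(o["time"],o["tool_pos"],o["ee_rot"],o["wrist_force"],o["wrist_torque"])
R=Rot.from_euler('xyz',o["ee_rot"]).as_matrix();print(R.round(3))
E
```

```text
10.5 [0.43241805 0.09775319 0.01631763] [3.00173168e+00 1.34083447e-04 1.64461830e+00] [-0.05675066  1.04698949 -0.29705679] [-0.05657886  0.11739971  0.03261848]
[[-0.074  0.988  0.139]
 [ 0.997  0.073  0.01 ]
 [-0.     0.139 -0.99 ]]
```

Request:
step_arm(increments="-0.5 0 0 0 0 0;-0.4 0 0 0 0 0;-0.3 0 0 0 0 0;-0.3 0 0 0 0 0;0 0 0 0 0 0")

```text
time: 11.0
tool_pos: [0.4337, 0.0827, 0.016]
ee_rot: [3.002, -0.0, 1.644]
wrist_force: [-0.3, 2.1, -0.6]
width: 0.0212
```

Request:
step_arm(increments="0.5 0 0 0 0 0;-0.4 0 0 0 0 0;-0.3 0 0 0 0 0;-0.3 0 0 0 0 0;0 0 0 0 0 0")

```text
time: 11.5
tool_pos: [0.4338, 0.0779, 0.016]
ee_rot: [3.002, -0.0, 1.644]
wrist_force: [-0.4, 2.4, 0.0]
width: 0.0214
```

Request:
step_arm(increments="0.5 0 0 0 0 0;-0.4 0 0 0 0 0;-0.3 0 0 0 0 0;-0.3 0 0 0 0 0;0 0 0 0 0 0")

```text
time: 12.0
tool_pos: [0.4342, 0.0728, 0.016]
ee_rot: [3.002, -0.0, 1.644]
wrist_force: [-0.0, 2.6, -1.0]
width: 0.0212
```

Request:
step_arm(increments="0.4 0 0 0 0 0;-0.4 0 0 0 0 0;-0.2 0 0 0 0 0;-0.1 0 0 0 0 0;0 0 0 0 0 0")

```text
time: 12.5
tool_pos: [0.4344, 0.0701, 0.016]
ee_rot: [3.002, -0.001, 1.645]
wrist_force: [-0.1, 2.6, -0.3]
width: 0.0215
```

Request:
step_arm(increments="0.4 0 0 0 0 0;-0.4 0 0 0 0 0;-0.2 0 0 0 0 0;-0.1 0 0 0 0 0;0 0 0 0 0 0")

```text
time: 13.0
tool_pos: [0.4347, 0.0671, 0.016]
ee_rot: [3.001, -0.0, 1.644]
wrist_force: [-0.3, 2.3, -0.1]
width: 0.0212
```

Request:
step_arm(increments="0.4 0 0 0 0 0;-0.4 0 0 0 0 0;-0.2 0 0 0 0 0;-0.1 0 0 0 0 0;0 0 0 0 0 0")

```text
time: 13.5
tool_pos: [0.4349, 0.0641, 0.016]
ee_rot: [3.001, -0.0, 1.645]
wrist_force: [0.0, 2.4, -1.1]
width: 0.0211
```

Request:
step_arm(increments="0.4 0 0 0 0 0;-0.4 0 0 0 0 0;-0.2 0 0 0 0 0;-0.1 0 0 0 0 0;0 0 0 0 0 0")

```text
time: 14.0
tool_pos: [0.4351, 0.0613, 0.016]
ee_rot: [3.002, -0.001, 1.644]
wrist_force: [0.1, 3.1, -1.2]
width: 0.0215
```

Request:
step_arm(increments="0.4 0 0 0 0 0;-0.4 0 0 0 0 0;-0.2 0 0 0 0 0;-0.1 0 0 0 0 0;0 0 0 0 0 0")

```text
time: 14.5
tool_pos: [0.4353, 0.0582, 0.016]
ee_rot: [3.002, -0.001, 1.645]
wrist_force: [0.3, 3.5, -1.7]
width: 0.0215
```

Request:
step_arm(increments="0.4 0 0 0 0 0;-0.4 0 0 0 0 0;-0.2 0 0 0 0 0;-0.1 0 0 0 0 0;0 0 0 0 0 0")

```text
time: 15.0
tool_pos: [0.4355, 0.0553, 0.016]
ee_rot: [3.002, -0.001, 1.644]
wrist_force: [-0.0, 3.8, -0.6]
width: 0.0216
```

Request:
step_arm(increments="0.4 0 0 0 0 0;-0.4 0 0 0 0 0;-0.2 0 0 0 0 0;0 0 0 0 0 0;0 0 0 0 0 0")

```text
time: 15.5
tool_pos: [0.4358, 0.0547, 0.0161]
ee_rot: [3.001, -0.004, 1.645]
wrist_force: [-0.0, 7.4, 0.1]
width: 0.0211
```

Force rose from 3.8 to 7.4 N and the tool stopped short, so this is probably the stop. One small confirming tap.

Request:
step_arm(increments="0.4 0 0 0 0 0;-0.4 0 0 0 0 0;-0.1 0 0 0 0 0;0 0 0 0 0 0;0 0 0 0 0 0")

```text
time: 16.0
tool_pos: [0.4358, 0.0542, 0.0161]
ee_rot: [3.001, -0.005, 1.645]
wrist_force: [0.6, 7.8, -0.9]
width: 0.0211
```

Request:
step_arm(increments="0.4 0 0 0 0 0;-0.4 0 0 0 0 0;-0.15 0 0 0 0 0;0 0 0 0 0 0;0 0 0 0 0 0")

```text
time: 16.5
tool_pos: [0.4357, 0.0537, 0.016]
ee_rot: [3.001, -0.007, 1.645]
wrist_force: [0.2, 12.9, -0.0]
width: 0.0206
```

```bash
python3 - <<'E'
from h import *
o=get_obs();print(o["time"],o["tool_pos"],o["ee_rot"],o["wrist_force"],o["wrist_torque"])
im=snapshot("top")[:,:,::-1].copy();cv2.imwrite("pics/t6raw.png",im)
cv2.imwrite("pics/t6.png",cv2.resize(im[185:240,200:300],(800,440),interpolation=cv2.INTER_CUBIC))
E
```

```text
16.5 [0.43570597 0.05372684 0.01598423] [ 3.00122059 -0.00749518  1.64485722] [ 0.23733649 12.92487301 -0.04271485] [2.12374112 0.14300854 0.38819618]
```

View pics/t6.png

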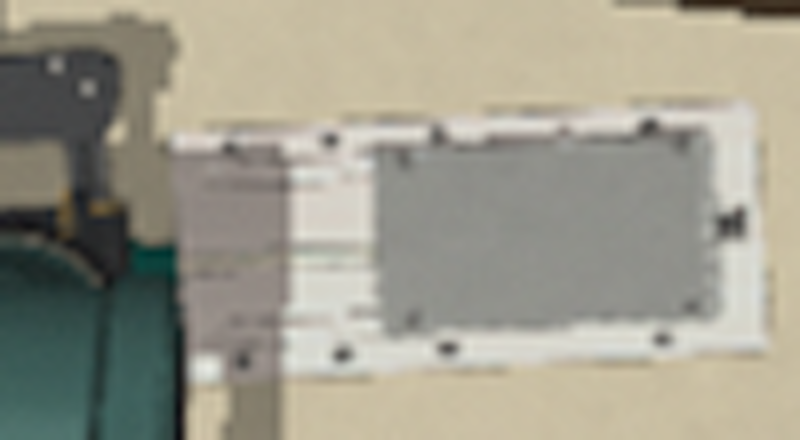

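The block is fully inside the tunnel. The tool stopped at 12.9 N with almost no travel, after the slight rise over about 8 mm that the pin's spring would give. I withdraw the blade straight back, unroll the tool and lay the driver down.

Request:
step_arm(increments="0.5 0 0 0 0 0;1.1 0 0 0 0 0;2 0 0 0 0 0;3 0 0 0 0 0;3.5 0 0 0 0 0")

```text
time: 17.05
tool_pos: [0.4286, 0.1515, 0.0161]
ee_rot: [3.001, 0.001, 1.643]
wrist_force: [0.3, 0.5, -0.7]
width: 0.021
```

Request:
step_arm(increments="3.5 0 0 0 0 0;3 0 0 0 0 0;1 0 0 0 0 0;0 -1 0 0.07 0 0;0 0 0 0.07 0 0")

```text
time: 17.55
tool_pos: [0.4114, 0.2251, 0.0143]
ee_rot: [-3.138, 0.002, 1.647]
wrist_force: [0.1, -0.3, 0.1]
width: 0.0213
```

Request:
step_arm(increments="0 0 0 0 0 0;0 0 0 0 0 0;0 0 0 0 0 0")

```text
time: 17.85
tool_pos: [0.4126, 0.2248, 0.0143]
ee_rot: [3.141, 0.001, 1.644]
wrist_force: [-0.5, 0.2, -0.4]
width: 0.0209
```

Request:
step_arm(increments="0 0 0.4 0 0 0;0 0 0.3 0 0 0;0 0 0.2 0 0 0;0 0 0.1 0 0 0;0 0 0 0 0 0")

```text
time: 18.35
tool_pos: [0.4129, 0.2254, 0.0046]
ee_rot: [3.141, -0.0, 1.645]
wrist_force: [0.4, -0.6, -1.1]
width: 0.0211
```

Request:
step_arm(increments="0 0 0 0 0 0;0 0 0 0 0 0;0 0 0 0 0 0")

```text
time: 18.65
tool_pos: [0.4131, 0.2255, 0.0046]
ee_rot: [3.141, -0.0, 1.645]
wrist_force: [-0.1, -0.3, -0.5]
width: 0.0213
```

Height is back to the value at the grasp. I release and lift away.

Request:
step_arm(increments="0 0 0 0 0 0;0 0 0 0 0 0;0 0 0 0 0 0;0 0 0 0 0 0;0 0 0 0 0 0", claw=-0.1)

```text
time: 19.15
tool_pos: [0.413, 0.2254, 0.0046]
ee_rot: [3.141, -0.0, 1.645]
wrist_force: [0.3, -0.4, -0.1]
width: 0.0513
```

Request:
step_arm(increments="0 0 -1 0 0 0;0 0 -3 0 0 0;0 0 -4 0 0 0;0 0 -4 0 0 0;0 0 -4 0 0 0")

```text
time: 19.65
tool_pos: [0.4128, 0.2254, 0.167]
ee_rot: [3.141, -0.0, 1.645]
wrist_force: [-0.1, -0.0, -0.8]
width: 0.0518
```

Request:
step_arm(increments="3 -4 0 0 0 0;3 -4 0 0 0 0;3 -4 0 0 0 0;0 0 0 0 0 0;0 0 0 0 0 0")

```text
time: 20.15
tool_pos: [0.2861, 0.3069, 0.1655]
ee_rot: [3.14, -0.001, 1.648]
wrist_force: [0.3, -0.2, 0.4]
width: 0.0519
```

```bash
python3 - <<'E'
from h import *
o=get_obs();print(o["time"],o["tool_pos"],o["wrist_force"],o["width"])
im=snapshot("top")[:,:,::-1].copy();s=snapshot("scene")[:,:,::-1].copy()
a=cv2.resize(im[170:260,90:390],(800,240),interpolation=cv2.INTER_CUBIC)
b=cv2.resize(s[140:260,160:330],(510,360),interpolation=cv2.INTER_CUBIC)
cv2.imwrite("pics/f.png",np.vstack([a,np.hstack([b,np.zeros((360,290,3),np.uint8)])]))
cm=cam("top");hsv=cv2.cvtColor(im,cv2.COLOR_BGR2HSV)
# bystander change vs start
d=cv2.absdiff(im,cv2.imread("pics/top0.png")).max(2);d=cv2.medianBlur((d>50).astype(np.uint8)*255,3)
n,l,st,ce=cv2.connectedComponentsWithStats(d)
print([(st[i].tolist()) for i in range(1,n) if st[i,4]>15])
E
```

```text
20.15 [0.28608504 0.30686593 0.16548498] [ 0.30469042 -0.18112364  0.41106666] 0.051870659769214636
[[155, 213, 14, 15, 96], [109, 218, 55, 34, 1170], [68, 240, 72, 141, 4189], [49, 256, 20, 33, 282], [4, 289, 61, 86, 1174], [183, 316, 36, 8, 172], [221, 318, 18, 13, 138], [169, 320, 22, 40, 509], [251, 334, 13, 22, 161], [1, 342, 11, 11, 48], [206, 355, 10, 6, 23], [250, 357, 14, 27, 187], [168, 367, 18, 17, 189], [0, 369, 9, 15, 76], [66, 373, 7, 6, 27]]
```

View pics/f.png

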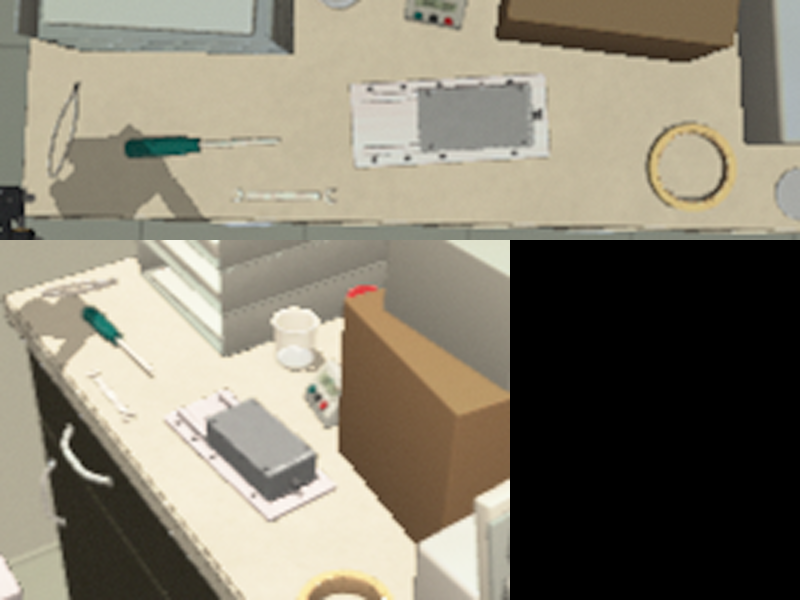

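The screwdriver lies flat with its handle at about (160,147) and tip at (280,140), well clear of the bay (plate starts at x≈350). The block is out of sight inside the tunnel, and the bystanders are in their original places. I hand in.

```bash
python3 -c "
from bench import *
print(close_job())"
```

```text
the job is handed in; nothing more can be done
None
```

I tapped the carrier block into the tunnel until it met the stop, then laid the screwdriver flat on the worktop clear of the bay. The job is handed in at about 20 s of the 58 s allowed.

- **Taps:** The block moved in about 13 short taps, with the tool at 20–50 mm/s and the blade drawn back between taps. Pushing force was about 2.5 N at first and rose to about 3.8 N over the last 8 mm or so, which fits the pin's spring. It then climbed to 12.9 N with almost no travel, which I took as the stop (limit 35 N).
- **Pin:** I could not see the pin or read its value. Total travel, by force and position, was about 64 mm, inside the expected 52–80 mm.
- **Unplanned contact:** During the first taps the gripper body rubbed the front corner of the paper tray, with up to about 8 N sideways. I rolled the tool 0.14 rad about the screwdriver's axis, and no sideways force remained after that.
- **Measurements that disagreed:** The top and wrist cameras put the bay origin about 3 mm apart. The recess left enough room for this not to matter.
- **Last check:** In the final pictures the screwdriver lies flat with its tip about 70 px (in the enlarged view) short of the plate. The block is fully inside the tunnel, where I could no longer see whether it sits square. The tweezers, spanner, tape and timer look to be where they started.

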